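# Change the sausage in a snap-over counter clamp

## Robot

A 6-joint arm with a two-finger parallel gripper is mounted at the origin on the work surface. World frame = base frame: x ahead of the robot, y to its left, z up, the work surface at z = 0. Lengths are in m, angles in rad, forces in N, time in s.
With the tool pointing down it reaches from about 0.25 to 0.725 m from the base axis. Payload 4 kg.
Tool frame: the origin (TCP) lies at the very end of the fingers, on their centre line; the grasp point (between the pads) lies 19 mm behind it; z points along the fingers, y is the line along which they close (so a half turn about z gives the same grasp; the last joint's range is limited). The gripper opens to 85 mm and grips with 20 to 120 N. Pads are 22 mm wide; open, the fingers measure 114 mm over their backs; the gripper's body (76 mm by 85 mm) begins 54 mm behind the grasp point. The pads swing forward as they close: fully open they stand 13 mm farther back than shut.
Start: joints at [-1.127, 0.241, 0.005, 1.335, 0, 1.571], TCP at [0.215, -0.452, 0.231] pointing down, gripper open.
Joint ranges: [-2.72, 2.72], [-1.05, 1.87], [-1.09, 1.28], [-1.99, 2.15], [-1.42, 1.44], [-3.14, 3.14]. Speed limits (rad/s): [2.79, 2.79, 3.14, 3.14, 3.14, 3.14].

## Interface

Orientations are given as a unit quaternion [x, y, z, w].
In Python, from workcell import bot, vision, workorder gives the robot as it stands.
- The arm moves only by the shell command python3 -m creep 'ROWS' [OPENING]. ROWS is JSON, a list of rows, each a list of 2 entries, a list of its own where there are three numbers: the shift along the tool's x, y, z in mm, then the turn, a rotation vector about the tool's x, y, z in rad. In form: [[[dx, dy, dz], [wx, wy, wz]], ...]. A call has 1 to 12 rows; each row shifts and turns the commanded pose from where the row before left it, along the tool's axes as they then stand; what a row does not reach is not made up. A row lasts 1/8 s, in which the tool goes at most 62.5 mm and 10.7 degrees, less where a joint would pass 70% of its speed; a pose out of reach is approached as far as the arm can. A call is refused whole if a number of a shift passes 62.5 or a number of a turn 0.188, either way. A call with a gripper value outside its range is refused whole. OPENING is the finger opening in mm, from 0 to 85.4, set as the call begins (- or left out, the last holds). The fingers move at their own pace and stop on an object; the grip force is fixed at half the most. Time passes only in rows, so rows that do not move let the fingers close. It gives the time, the measured TCP pose, the force, the opening and the grip force at its end, in the units of the state.
- bot.get_obs(): the state, without advancing time (a new reading comes with each control period).
- vision.camera(name): name is "scene" or "top" or "wrist"; returns a dict with "image" (480x640x3 uint8, blue, green, red), "z_map" (480x640 float32, m along the optical axis (not along the pixel's ray), 0 where there is no reading), "K" (3x3 intrinsics, pixels), "rvec" (rotation vector, rad) and "tvec" (3), from world to camera coordinates, as OpenCV has them; the wrist camera has in their place "tool_from_camera" (4x4, takes a point from camera to tool coordinates, whose origin is the TCP and whose axes are the flange's). Camera axes: x right, y down, z forward; pixel columns grow to the right and rows downward; lengths in m; the calibration is good to about 2 mm. The wrist camera is an equidistant fisheye: a pixel r from the principal point sees the ray r / f radians off the axis. A picture is of the moment at which its call begins: read the wrist's pose just before it.
- workorder.job_done(): hands the job in; it is judged then, once.
Trained networks look in a picture, given as the dict that the camera call returned (one of the last four; its "shot" number tells which), for a name from the list of things; names that differ only in an ending like _2 or _b are one class to them, and where a whole thing is asked for, a point or a joint stands for the part that bears it (a point fixed in the world has none). Each returns a list of dicts, best first, with "score" (0 to 1); they miss things now and then, are a little off and sometimes report something else, mostly with a low value. They report only what shows in the picture. A call takes as long as a camera call. They do not tell look-alikes from the thing itself.
- vision.spot_in(picture, query): "position" ([column, row] in pixels, amid what is visible of it).
- vision.place_of(picture, query): "position" ([column, row] in pixels: a listed point, or the origin of a listed thing).
The state is a dict: "clock": time; "joint_pos": joint angles; "joint_vel": joint speeds; "tau": joint torques, N m; "eef_pos": TCP position; "tool_rot": TCP orientation; "ft_force": force on the tool from outside, world axes, zero at the start; "ft_torque": the same for the moment, N m; "grip_width": finger opening in m; "grasp_force": force on a finger pad.
Only numpy, scipy, OpenCV 4.12 (cv2) and the standard library are available. Lean on these libraries where they do the work, as an engineer would, in place of code of your own. Each camera call takes 0.05 s, during which the arm holds its last target. There are 200 camera calls.

## Task

On the sausage stall's counter, press the clamp's tail down until the clamp snaps open, then take the leftover end piece out of the two saddles and lay it flat in the white tray, beside the piece already there. Take the shorter of the two whole sausages from the counter and lay it fully down in both saddles, centred lengthways between them so it sticks out equally at both ends, then press the clamp's front arm over so that it snaps shut on the sausage. Do not knock the jars, the long sausage or the piece already in the tray.

Things in the scene. Friction and masses are not known exactly. Their poses are not given: they have to be found in the camera images.
- cradle: Fixed steel hold-down fixture. Base plate 80 (x) by 270 (y) by 10 mm, y -75 to +195; origin on the counter under the middle between two saddles. The sausage lies along y. At y 107 to 143 two upright plates (outer faces x -27 and +27, up to 115 mm) carry the clamp's pivot.
- clamp (a joint): Angle of the clamp, a seesaw rocker pivoted across the fixture. 0: level; grows as the tail sinks and the front arm (over the saddles) rises. A spring drives it away from +0.15 rad either way, so beyond that it snaps over by itself: open stop +0.65; shut on a 40 mm piece about -0.22 (empty -0.40). Starts shut on the end piece. Opens with about 7 N on the tail, shuts with about 9 N on the front.
- pivot (a point): Clamp's pivot, at (0, 125, 103) mm in the cradle's frame, fixed. The rocker is a steel bar 10 mm thick, 34 mm wide: front arm 84 mm towards the fixture's -y, tail 70 mm towards +y (paddle 44 mm wide).
- pad (a point): Centre of the round rubber pad (18 mm diameter, along x) under the front arm, 75 mm from the pivot. Even when open it overhangs the +y saddle, underside about 130 mm over the counter: so lift a piece only about 20 mm off the saddles, slide it out along the fixture's -y by 80 mm or more, then raise it; a new one goes in by the reverse path.
- tail_top (a point): Point on top of the tail, 55 mm from the pivot, where one presses down to open. Moves with the clamp.
- front_top (a point): Point on top of the front arm, 68 mm from the pivot, where one presses down to shut it. Moves with the clamp.
- seat (a point): Middle point between the saddles at their floor height, 30 mm over the counter, axes as the cradle: the seated sausage's origin belongs here. Saddles: 16 mm long, centred at y -42 and +42, cheeks up to 12 mm over their floor, 52 mm clear between cheeks in x, 68 mm over their outer faces. Between the saddles a 68 mm gap in y is free for fingers, down to the plate 20 mm below.
- tray: Fixed open white plastic tray, 160 (x) by 230 (y) by 30 mm high, walls and floor 5 mm; origin under its centre on the counter. The free side is its -y half.
- end_piece: Leftover of pressed dry sausage, one cut end: rigid, squarish section 40 by 40 mm with rounded edges, 110 mm long along its y; origin at centre of underside. Starts in the saddles under the shut clamp. About 0.16 kg.
- short_sausage: The shorter whole pressed sausage, rigid, section 40 by 40 mm with rounded edges, 170 mm long along its y; origin at centre of underside. Starts lying on the counter in front of the fixture. About 0.26 kg.
- long_sausage: Bystander: longer whole sausage, same section and look, 230 mm long along its y, lies in the same row; origin at centre of underside. Stays put.
- old_piece: Bystander: end piece 80 mm long along its y, section 40 by 40 mm, already in the tray's +y half, lying roughly along the tray's x; origin at centre of underside. Stays put.
- jar_a: Bystander: honey jar, diameter 60, 75 mm high, origin at centre of underside. Stays put.
- jar_b: Bystander: honey jar, diameter 66, 85 mm high, origin at centre of underside. Stays put.
Not all that is in view belongs to the job. Leave any pink or red look-alike of the end_piece alone.

How it is judged:
By the outcome, as a careful person would: the job done as asked, in the order asked, and still so for the second after the job is handed in, with the robot touching nothing.
It also fails if it takes over 72 s, if anything falls off the work surface, if the arm or the gripper's body presses on something with over 40 N, if the wrist force passes 120 N, or if a joint passes its speed limit or range.

## Working session

There is one attempt and no reset: what is moved stays moved. The work goes in short steps, Python scripts to look and compute and a shell command to move; the robot and the scene stay as the last step left them, time stands still between calls to the robot, and variables do not carry over. Pictures are saved under pics/ and viewed, at most 10 in all, crops included, and the job is handed in when it is done.

```bash
ls; mkdir -p pics
cat > h.py <<'E'
import numpy as np, cv2
from scipy.spatial.transform import Rotation as R
from workcell import bot, vision, workorder
def world(p,uv,z=None):
    """pixel -> world, by depth or on plane z"""
    Rm=cv2.Rodrigues(np.array(p["rvec"],float))[0]; t=np.array(p["tvec"],float).ravel()
    ray=np.linalg.inv(p["K"])@np.array([uv[0],uv[1],1.])
    c=-Rm.T@t; d=Rm.T@ray
    if z is None:
        u,v=int(round(uv[0])),int(round(uv[1])); w=p["z_map"][max(v-2,0):v+3,max(u-2,0):u+3]; w=w[w>0]
        return c+d*np.median(w) if len(w) else None
    return c+d*(z-c[2])/d[2]
def cloud(p):
    Rm=cv2.Rodrigues(np.array(p["rvec"],float))[0]; t=np.array(p["tvec"],float).ravel()
    v,u=np.mgrid[:480,:640]; ray=np.linalg.inv(p["K"])@np.stack([u.ravel(),v.ravel(),np.ones(u.size)])
    P=(Rm.T@(ray*p["z_map"].ravel()-t[:,None])).T.reshape(480,640,3); P[p["z_map"]==0]=np.nan
    return P
E
python3 - <<'E'
from h import *
np.set_printoptions(precision=3,suppress=True)
for n in("top","scene"):
    p=vision.camera(n); cv2.imwrite(f"pics/{n}0.png",p["image"]); print(n)
    for q in["cradle","pivot","pad","tail_top","front_top","seat","tray","end_piece","short_sausage","long_sausage","old_piece","jar_a","jar_b"]:
        for d in vision.place_of(p,q)[:4]:
            if d["score"]>.2: print(q,round(d["score"],2),np.round(d["position"]),world(p,d["position"]))
o=bot.get_obs(); print(o["tool_rot"],o["clock"])
E
```

```text
pics
top
cradle 0.95 [332. 241.] [ 0.614 -0.028  0.067]
pivot 0.79 [270. 228.] [0.636 0.093 0.111]
pad 0.72 [305. 233.] [0.628 0.025 0.091]
pad 0.39 [242. 226.] [0.641 0.144 0.119]
tail_top 0.62 [211. 333.] [0.44  0.217 0.04 ]
tail_top 0.57 [241. 228.] [0.637 0.147 0.119]
front_top 0.8 [303. 234.] [0.626 0.03  0.092]
front_top 0.33 [331. 238.] [ 0.62  -0.025  0.069]
seat 0.73 [333. 236.] [ 0.623 -0.029  0.07 ]
tray 0.94 [487. 280.] [ 0.531 -0.351  0.004]
end_piece 0.9 [327. 240.] [ 0.617 -0.017  0.069]
end_piece 0.77 [161. 188.] [0.736 0.318 0.039]
end_piece 0.63 [183. 251.] [0.604 0.273 0.039]
short_sausage 0.83 [362. 333.] [ 0.431 -0.082  0.039]
long_sausage 0.57 [212. 332.] [0.441 0.215 0.039]
old_piece 0.83 [455. 291.] [ 0.51  -0.273  0.043]
jar_a 0.91 [122. 277.] [0.554 0.388 0.061]
jar_a 0.88 [398. 192.] [ 0.707 -0.162  0.074]
jar_b 0.91 [122. 277.] [0.554 0.388 0.061]
jar_b 0.88 [398. 192.] [ 0.707 -0.162  0.074]
scene
cradle 0.77 [292. 280.] [ 0.644 -0.028  0.039]
cradle 0.31 [392. 200.] [0.458 0.214 0.024]
pivot 0.76 [352. 256.] [0.641 0.094 0.111]
pad 0.84 [318. 258.] [0.628 0.028 0.091]
tail_top 0.65 [380. 250.] [0.638 0.149 0.117]
front_top 0.89 [322. 256.] [0.624 0.035 0.091]
seat 0.55 [290. 274.] [ 0.642 -0.031  0.06 ]
tray 0.62 [145. 258.] [ 0.536 -0.34   0.002]
end_piece 0.84 [469. 320.] [0.768 0.312 0.037]
end_piece 0.81 [297. 275.] [ 0.644 -0.017  0.059]
short_sausage 0.62 [260. 210.] [ 0.457 -0.083  0.03 ]
long_sausage 0.97 [392. 198.] [0.457 0.214 0.029]
old_piece 0.93 [176. 243.] [ 0.529 -0.265  0.042]
jar_a 0.8 [225. 330.] [ 0.742 -0.167  0.045]
jar_a 0.7 [145. 259.] [ 0.538 -0.341  0.001]
jar_a 0.56 [489. 237.] [0.587 0.397 0.041]
jar_b 0.8 [225. 330.] [ 0.742 -0.167  0.045]
jar_b 0.7 [145. 259.] [ 0.538 -0.341  0.001]
jar_b 0.56 [489. 237.] [0.587 0.397 0.041]
[0.975 0.22  0.    0.   ] 1.4
```

View pics/top0.png

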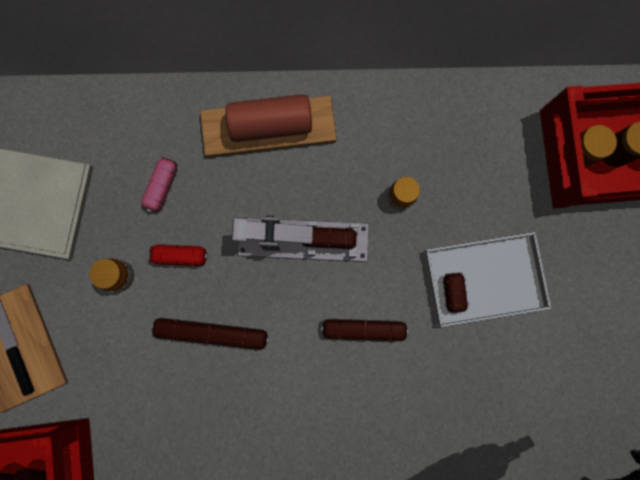

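Run:
```python
from h import *
np.set_printoptions(precision=3,suppress=True)
p=vision.camera("top"); P=cloud(p)
x,y,z=P[...,0],P[...,1],P[...,2]
def box(name,m):
    m=m.astype(np.uint8); n,l,s,c=cv2.connectedComponentsWithStats(m)
    for i in range(1,n):
        if s[i,4]<80: continue
        pts=P[...,:2][l==i].astype(np.float32); (a,b),(w,h),_=cv2.minAreaRect(pts*1000)
        bp=cv2.boxPoints(cv2.minAreaRect(pts*1000)); e=[bp[1]-bp[0],bp[2]-bp[1]]; L=max(e,key=np.linalg.norm)
        print(name,"c",round(a),round(b),"size",round(w),round(h),"yaw of long axis deg",round(float(np.degrees(np.arctan2(L[1],L[0]))%180),1),"z",round(float(np.nanmedian(z[l==i])),3))
box("z34-48",(z>.033)&(z<.048))
box("sau-top 60-76",(z>.06)&(z<.078))
box("rocker 80+",(z>.08)&(z<.14))
box("rim 22-33",(z>.022)&(z<.033))
box("plate 7-14",(z>.006)&(z<.015))
```

```text
z34-48 c 891 -618 size 4 140 yaw of long axis deg 93.6 z 0.04
z34-48 c 788 -496 size 220 32 yaw of long axis deg 11.1 z 0.04
z34-48 c 747 325 size 40 109 yaw of long axis deg 158.3 z 0.038
z34-48 c 703 -170 size 59 33 yaw of long axis deg 54.3 z 0.044
z34-48 c 599 287 size 109 39 yaw of long axis deg 86.5 z 0.038
z34-48 c 560 392 size 22 62 yaw of long axis deg 177.2 z 0.041
z34-48 c 508 -276 size 80 40 yaw of long axis deg 3.4 z 0.043
z34-48 c 439 222 size 227 38 yaw of long axis deg 81.8 z 0.038
z34-48 c 437 -88 size 165 40 yaw of long axis deg 86.6 z 0.038
z34-48 c 232 471 size 123 47 yaw of long axis deg 31.4 z 0.04
sau-top 60-76 c 881 -493 size 35 13 yaw of long axis deg 4.0 z 0.067
sau-top 60-76 c 837 90 size 14 168 yaw of long axis deg 97.4 z 0.071
sau-top 60-76 c 774 -623 size 49 13 yaw of long axis deg 58.0 z 0.069
sau-top 60-76 c 714 -177 size 51 53 yaw of long axis deg 133.3 z 0.074
sau-top 60-76 c 694 -509 size 42 27 yaw of long axis deg 32.1 z 0.068
sau-top 60-76 c 624 -25 size 103 40 yaw of long axis deg 85.9 z 0.068
sau-top 60-76 c 556 401 size 29 61 yaw of long axis d
[... 904 characters left out ...]
7 size 155 6 yaw of long axis deg 4.2 z 0.01
plate 7-14 c 753 -633 size 58 123 yaw of long axis deg 91.2 z 0.009
plate 7-14 c 641 503 size 4 87 yaw of long axis deg 168.0 z 0.01
plate 7-14 c 664 49 size 61 11 yaw of long axis deg 82.8 z 0.009
plate 7-14 c 657 -33 size 67 12 yaw of long axis deg 86.1 z 0.009
plate 7-14 c 621 30 size 272 78 yaw of long axis deg 89.2 z 0.009
plate 7-14 c 570 -449 size 83 9 yaw of long axis deg 8.3 z 0.01
plate 7-14 c 423 617 size 221 140 yaw of long axis deg 22.8 z 0.013
plate 7-14 c 234 466 size 88 6 yaw of long axis deg 8.0 z 0.01
plate 7-14 c 195 505 size 69 23 yaw of long axis deg 5.0 z 0.009
plate 7-14 c 201 595 size 49 90 yaw of long axis deg 94.6 z 0.009
```

The top view shows these candidates for the end piece: dark red in the saddles (335,237), pink (160,187) and bright red (178,256). Only the dark one in the saddles under the clamp fits the description. For the short sausage, (364,330) is about 165 mm long and (210,333) about 227 mm, so it is the one at (364,330). I'll confirm both in one enlarged crop.

Run:
```python
from h import *
p=vision.camera("top"); P=cloud(p)
im=p["image"][205:350,230:425]; im=cv2.convertScaleAbs(cv2.resize(im,None,fx=4,fy=4,interpolation=cv2.INTER_CUBIC),alpha=1.8)
cv2.imwrite("pics/crop1.png",im)
x,y,z=P[...,0],P[...,1],P[...,2]
np.set_printoptions(precision=4,suppress=True)
def mid(m,name):  # mid-line per column (world y slices)
    ys=[];xs=[]
    for c in range(640):
        k=m[:,c]
        if k.sum()>5: xs.append((x[:,c][k].min()+x[:,c][k].max())/2); ys.append(np.median(y[:,c][k]))
    ys,xs=np.array(ys),np.array(xs); a=np.polyfit(ys,xs,1); print(name,"x=%.4f*y+%.4f"%tuple(a),"y",ys.min(),ys.max(),"res",np.std(xs-np.polyval(a,ys)))
reg=(x>.55)&(x<.70)&(y>-.13)&(y<.18)
mid(reg&(z>.06)&(z<.076)&(y<.0),"piece")
mid(reg&(z>.082)&(z<.1)&(y<.06),"front arm")
mid(reg&(z>.112)&(y>.12),"tail")
m=(x>.35)&(x<.5)&(y>-.2)&(y<.05)&(z>.03)&(z<.05); mid(m,"short")
```

```text
piece x=0.0917*y+0.6265 y -0.07535102939044801 -0.00023889571075878346 res 0.002019670593501301
front arm x=0.0557*y+0.6250 y 0.014041706948068115 0.058303417507980126 res 0.0006833973171568027
tail x=0.0233*y+0.6310 y 0.12021557380906774 0.1628496689574102 res 0.001974370547078728
short x=0.0599*y+0.4432 y -0.17256057996029714 -0.005689611345480985 res 0.0007149255936772747
```

View pics/crop1.png

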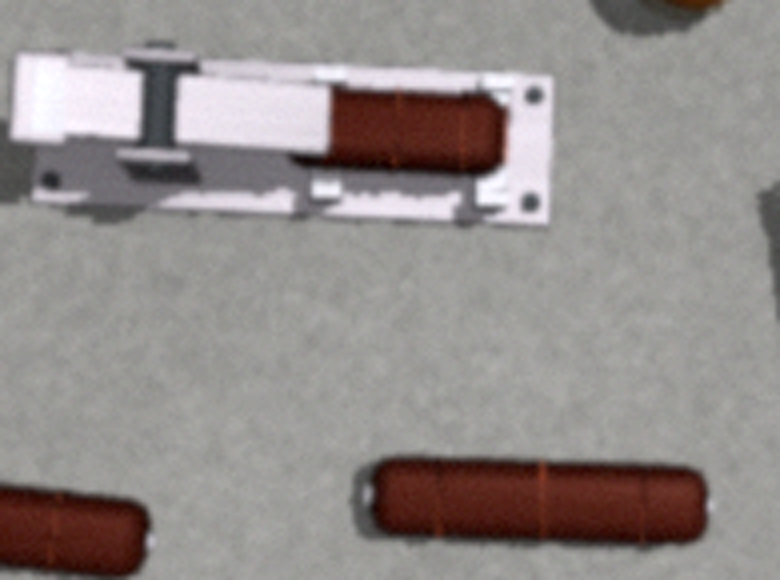

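The crop confirms it: the dark piece is in the saddles under the clamp (crop 415,130), and the short sausage is at crop (540,500), with the end of the longer one at (70,535).

```bash
cat >> h.py <<'E'
def go(xyz,yaw):
    """print turn about tool axes, then shift (mm) in the tool axes after turning; yaw = world angle (deg) of the tool's y, tool down"""
    o=bot.get_obs(); q=R.from_quat(o["tool_rot"]); a=np.radians(yaw)
    Y=np.array([np.cos(a),np.sin(a),0]); Z=np.array([0,0,-1.]); T=R.from_matrix(np.column_stack([np.cross(Y,Z),Y,Z]))
    rv=(q.inv()*T).as_rotvec(); d=T.inv().apply(np.array(xyz)-o["eef_pos"])*1000
    print("turn",np.round(rv,3),"then shift",np.round(d,1))
E
python3 - <<'E'
from h import *
p=vision.camera("top")
np.set_printoptions(precision=4,suppress=True)
for c in[(552,75),(549,224),(32,200)]: print(world(p,(c[0]/4+230,c[1]/4+205),.01))
o=bot.get_obs(); print(o["eef_pos"],o["tool_rot"],o["ft_force"])
go([.634,.148,.160],-3.1)
E
```

```text
[ 0.6555 -0.1065  0.01  ]
[ 0.5774 -0.102   0.01  ]
[0.5966 0.1656 0.01  ]
[ 0.2147 -0.4516  0.2313] [0.9755 0.2201 0.     0.    ] [ 0.6859 -0.7534  0.584 ]
turn [ 0.     0.    -1.073] then shift [621.4 386.3  71.3]
```

```bash
python3 -m creep '[[[0,0,0],[0,0,-0.18]],[[0,0,0],[0,0,-0.18]],[[0,0,0],[0,0,-0.18]],[[0,0,0],[0,0,-0.18]],[[0,0,0],[0,0,-0.18]],[[0,0,0],[0,0,-0.18]]]' 0 && python3 -m creep '[[[52,32,0],[0,0,0]],[[52,32,0],[0,0,0]],[[52,32,0],[0,0,0]],[[52,32,0],[0,0,0]],[[52,32,0],[0,0,0]],[[52,32,0],[0,0,0]],[[52,32,0],[0,0,0]],[[52,32,0],[0,0,0]],[[52,32,0],[0,0,0]],[[52,32,0],[0,0,0]],[[52,32,0],[0,0,0]],[[52,32,0],[0,0,0]]]'
python3 - <<'E'
from h import *
go([.633,.149,.150],-3.5)
E
```

```text
clock: 2.3
eef_pos: [0.2147, -0.4516, 0.2313]
tool_rot: [0.721, 0.692, -0.0, 0.0]
ft_force: [-0.5, 0.1, 1.1]
grip_width: 0.0002
grasp_force: 0.0
clock: 3.8
eef_pos: [0.6286, 0.1555, 0.2313]
tool_rot: [0.723, 0.69, 0.0, 0.0]
ft_force: [0.4, -0.8, 1.1]
grip_width: 0.0001
grasp_force: 0.0
turn [0.001 0.    0.014] then shift [-6.2  4.8 81.3]
```

```bash
python3 -m creep '[[[-6,5,50],[0,0,0.014]],[[0,0,50],[0,0,0]],[[0,0,6],[0,0,0]],[[0,0,6],[0,0,0]],[[0,0,6],[0,0,0]]]'; python3 -m creep '[[[0,0,6],[0,0,0]],[[0,0,6],[0,0,0]],[[0,0,6],[0,0,0]]]';python3 -m creep '[[[0,0,6],[0,0,0]],[[0,0,0],[0,0,0]],[[0,0,0],[0,0,0]]]'
```

```text
clock: 4.42
eef_pos: [0.6334, 0.1483, 0.1166]
tool_rot: [0.728, 0.685, 0.002, 0.0]
ft_force: [-2.7, 1.4, 5.3]
grip_width: -0.0004
grasp_force: 2.4
clock: 4.8
eef_pos: [0.633, 0.1472, 0.0956]
tool_rot: [0.728, 0.685, 0.0, 0.001]
ft_force: [-0.0, -0.7, 0.1]
grip_width: 0.0001
grasp_force: 0.0
clock: 5.18
eef_pos: [0.6322, 0.1472, 0.0889]
tool_rot: [0.728, 0.685, -0.0, -0.0]
ft_force: [0.2, -0.2, 0.2]
grip_width: 0.0001
grasp_force: 0.0
```

```bash
python3 -m creep '[[[0,0,-55],[0,0,0]],[[0,0,-55],[0,0,0]],[[0,0,-50],[0,0,0]],[[-60,0,0],[0,0,0]],[[-60,0,0],[0,0,0]],[[-60,0,0],[0,0,0]],[[-60,0,0],[0,0,0]],[[-60,0,0],[0,0,0]],[[-60,0,0],[0,0,0]],[[-40,-60,0],[0,0,0]],[[0,-60,0],[0,0,0]],[[0,-60,0],[0,0,0]]]' 85
python3 - <<'E'
from h import *
np.set_printoptions(precision=4,suppress=True)
p=vision.camera("top");P=cloud(p);x,y,z=P[...,0],P[...,1],P[...,2]
reg=(x>.55)&(x<.70)&(y>-.13)&(y<.18)
for n,m in(("piece",reg&(z>.060)&(z<.076)&(y<.06)),("arm",reg&(z>.12)&(y<.09))):
    q=P[m]; print(n,len(q),np.nanmin(q,0),np.nanmax(q,0)); 
    pts=q[:,:2].astype(np.float32)*1000; print(cv2.minAreaRect(pts))
for q in("end_piece","front_top","seat","cradle","tail_top","short_sausage"):
    for d in vision.place_of(p,q)[:2]: print(q,d["score"],np.round(d["position"]),world(p,d["position"]),world(p,d["position"],.03))
im=p["image"][205:350,230:425]; cv2.imwrite("pics/crop2.png",cv2.convertScaleAbs(cv2.resize(im,None,fx=4,fy=4,interpolation=cv2.INTER_CUBIC),alpha=1.8))
go([.621,-.035,.2],-3.5)
E
```

```text
clock: 6.68
eef_pos: [0.4347, -0.2367, 0.2491]
tool_rot: [0.729, 0.685, -0.0, 0.0]
ft_force: [-0.0, -0.3, 0.0]
grip_width: 0.0852
grasp_force: 0.0
piece 957 [ 0.6018 -0.076   0.06  ] [0.6461 0.032  0.0743]
((623.8931884765625, -22.372711181640625), (107.45618438720703, 39.76776123046875), 86.11721801757812)
arm 573 [0.6094 0.0213 0.12  ] [0.647  0.0822 0.1605]
((628.6295776367188, 51.773963928222656), (60.052616119384766, 34.69667434692383), 85.11173248291016)
end_piece 0.76 [163. 187.] [0.7385 0.314  0.0365] [0.74   0.3157 0.03  ]
end_piece 0.71 [181. 254.] [0.598  0.276  0.0389] [0.5989 0.278  0.03  ]
front_top 0.88 [296. 227.] [0.6311 0.0416 0.1487] [0.6485 0.0437 0.03  ]
seat 0.61 [331. 237.] [ 0.6213 -0.0251  0.0692] [ 0.6263 -0.0269  0.03  ]
cradle 0.8 [331. 242.] [ 0.6118 -0.0245  0.0677] [ 0.6162 -0.0262  0.03  ]
cradle 0.59 [361. 331.] [ 0.4347 -0.0816  0.0389] [ 0.4344 -0.0824  0.03  ]
tail_top 0.83 [245. 233.] [0.6344 0.1435 0.0707] [0.6401 0.1479 0.03  ]
short_sausage 0.74 [362. 334.] [ 0.4291 -0.0827  0.0381] [ 0.4288 -0.0834  0.03  ]
turn [0.002 0.001 0.001] then shift [212.2 170.   50. ]
```

View pics/crop2.png

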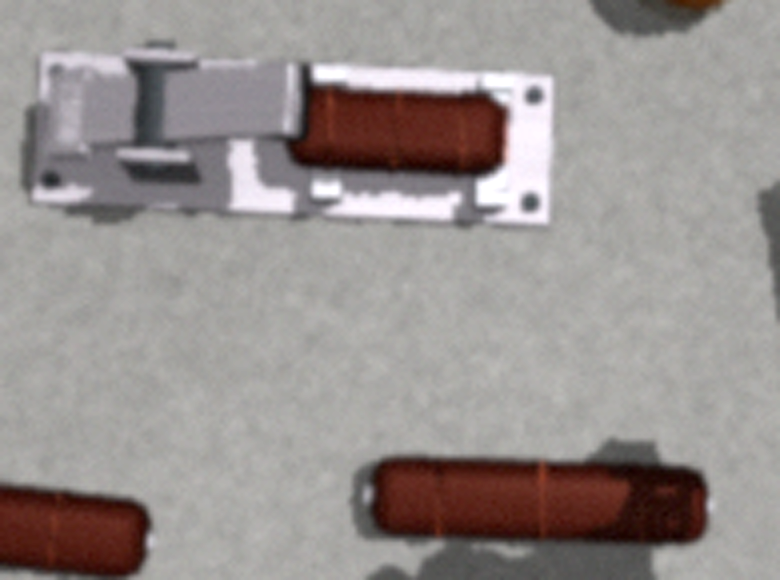

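The clamp is open, with the dark piece at crop (400,130) now free. I'll grasp it between the saddles, a little to the -y side so the gripper stays clear of the arm.

```bash
python3 -m creep '[[[50,48,0],[0,0,0]],[[50,48,0],[0,0,0]],[[50,48,0],[0,0,0]],[[61,45,0],[0,0,0]],[[0,0,50],[0,0,0]],[[0,0,0],[0,0,0]]]'
python3 - <<'E'
from h import *
go([.623,-.036,.034],-3.7)
E
```

```text
clock: 7.78
eef_pos: [0.6125, -0.0591, 0.1937]
tool_rot: [0.727, 0.686, -0.004, -0.004]
ft_force: [-0.5, -0.1, -0.6]
grip_width: 0.0848
grasp_force: 0.0
turn [-0.011 -0.     0.006] then shift [ 23.7   9.  159.7]
```

```bash
python3 -m creep '[[[24,9,0],[-0.011,0,0.006]],[[0,0,50],[0,0,0]],[[0,0,40],[0,0,0]],[[0,0,0],[0,0,0]],[[0,0,0],[0,0,0]]]'
python3 - <<'E'
from h import *
go([.623,-.036,.034],-3.7)
E
```

```text
clock: 8.4
eef_pos: [0.6278, -0.0382, 0.1121]
tool_rot: [0.731, 0.683, 0.005, 0.005]
ft_force: [-0.2, 0.3, 0.1]
grip_width: 0.085
grasp_force: 0.0
turn [ 0.015 -0.    -0.003] then shift [ 1.9 -5.  78.1]
```

```bash
python3 -m creep '[[[2,-4,0],[0.013,0,0]],[[0,0,40],[0,0,0]],[[0,0,37],[0,0,0]],[[0,0,0],[0,0,0]],[[0,0,0],[0,0,0]],[[0,0,0],[0,0,0]]]'
```

```text
clock: 9.15
eef_pos: [0.6239, -0.0354, 0.0349]
tool_rot: [0.73, 0.683, 0.001, 0.001]
ft_force: [0.3, 0.4, 0.1]
grip_width: 0.0851
grasp_force: 0.0
```

```bash
python3 -m creep '[[[0,0,0],[0,0,0]],[[0,0,0],[0,0,0]],[[0,0,0],[0,0,0]],[[0,0,0],[0,0,0]],[[0,0,0],[0,0,0]]]' 0
```

```text
clock: 9.78
eef_pos: [0.6223, -0.0354, 0.0329]
tool_rot: [0.73, 0.683, -0.0, -0.0]
ft_force: [-0.8, 0.4, 4.7]
grip_width: 0.0396
grasp_force: 60.9
```

```bash
python3 -m creep '[[[0,0,-10],[0,0,0]],[[0,0,-10],[0,0,0]],[[0,0,0],[0,0,0]],[[-35,0,0],[0,0,0]],[[-35,0,0],[0,0,0]],[[-35,0,0],[0,0,0]],[[-25,0,0],[0,0,0]],[[0,0,-50],[0,0,0]],[[0,0,-50],[0,0,0]],[[0,0,0],[0,0,0]]]'
python3 - <<'E'
from h import *
p=vision.camera("top");P=cloud(p);x,y,z=P[...,0],P[...,1],P[...,2]
rim=(z>.022)&(z<.034)&(x>.42)&(x<.65)&(y<-.21)&(y>-.49)
r=cv2.minAreaRect(P[...,:2][rim].astype(np.float32)*1000);print(r); c=np.array(r[0])/1000
# saddles
s=(z>.036)&(z<.048)&(x>.58)&(x<.67)&(y<.06)&(y>-.12)
n,l,st,ce=cv2.connectedComponentsWithStats(s.astype(np.uint8))
for i in range(1,n):
    if st[i,4]>8: q=P[l==i]; print(st[i,4],np.round(q.min(0),4),np.round(q.max(0),4))
im=p["image"][205:350,230:425]; cv2.imwrite("pics/crop3.png",cv2.convertScaleAbs(cv2.resize(im,None,fx=4,fy=4,interpolation=cv2.INTER_CUBIC),alpha=1.8))
# tray -y half, tray y dir at 97.8
a=np.radians(97.8); t=c+np.array([np.cos(a),np.sin(a)])*-.05; print(t)
go([t[0],t[1],.15],-82.2)
E
```

```text
clock: 11.02
eef_pos: [0.6167, -0.1661, 0.1577]
tool_rot: [0.731, 0.683, 0.002, 0.004]
ft_force: [1.3, 0.4, -2.2]
grip_width: 0.0395
grasp_force: 61.2
((542.5901489257812, -446.36346435546875), (61.997779846191406, 169.0644989013672), 83.14542388916016)
32 [0.6514 0.0027 0.0368] [0.6597 0.0171 0.0471]
32 [ 0.6468 -0.0806  0.0372] [ 0.6537 -0.0661  0.0456]
31 [0.5917 0.0064 0.0372] [0.6005 0.0207 0.0455]
32 [ 0.5856 -0.0766  0.036 ] [ 0.594  -0.0619  0.0453]
[ 0.54937593 -0.49590086]
turn [ 3.000e-03 -1.000e-03  1.368e+00] then shift [-109.8  318.4    4.6]
```

View pics/crop3.png

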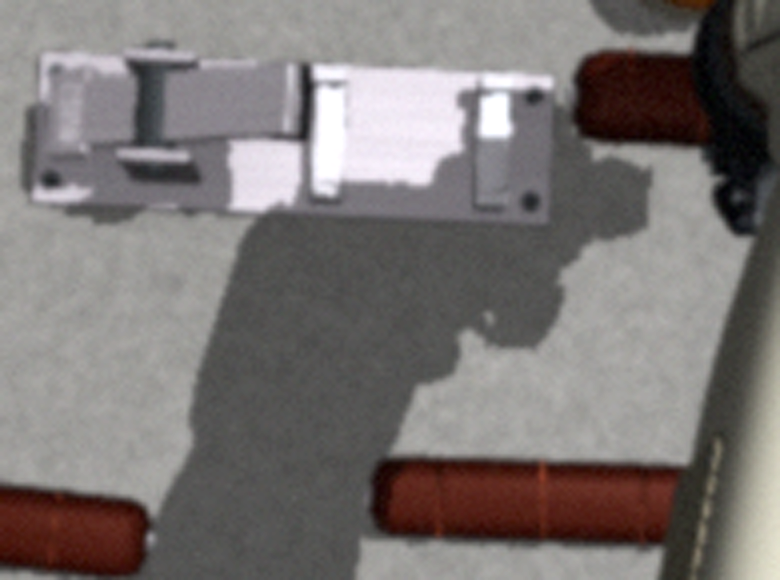

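Empty saddles show clearly at crop (328,137) and (492,150). The depth fit puts the seat at (0.623, -0.030), with the fixture's yaw at 86.1°. Next is the tray.

```bash
python3 -m creep '[[[0,0,0],[0,0,0.171]],[[0,0,0],[0,0,0.171]],[[0,0,0],[0,0,0.171]],[[0,0,0],[0,0,0.171]],[[0,0,0],[0,0,0.171]],[[0,0,0],[0,0,0.171]],[[0,0,0],[0,0,0.171]],[[0,0,0],[0,0,0.171]],[[0,0,0],[0,0,0]]]' && python3 -m creep '[[[-24,43,0],[0,0,0]],[[-24,43,0],[0,0,0]],[[-24,43,0],[0,0,0]],[[-24,43,0],[0,0,0]],[[-24,43,0],[0,0,0]],[[0,0,0],[0,0,0]],[[0,0,0],[0,0,0]]]'
python3 - <<'E'
from h import *
go([.528,-.398,.060],-82.2)
p=vision.camera("scene");cv2.imwrite("pics/s4.png",p["image"])
E
```

```text
clock: 12.2
eef_pos: [0.6121, -0.1646, 0.1499]
tool_rot: [0.998, 0.069, -0.003, -0.001]
ft_force: [0.0, -0.0, -2.8]
grip_width: 0.0394
grasp_force: 61.0
clock: 13.08
eef_pos: [0.5231, -0.3939, 0.1511]
tool_rot: [0.998, 0.068, -0.002, -0.001]
ft_force: [0.1, 0.1, -2.7]
grip_width: 0.0394
grasp_force: 61.2
turn [-0.002  0.003  0.001] then shift [ 4.3  4.8 91.1]
```

View pics/s4.png

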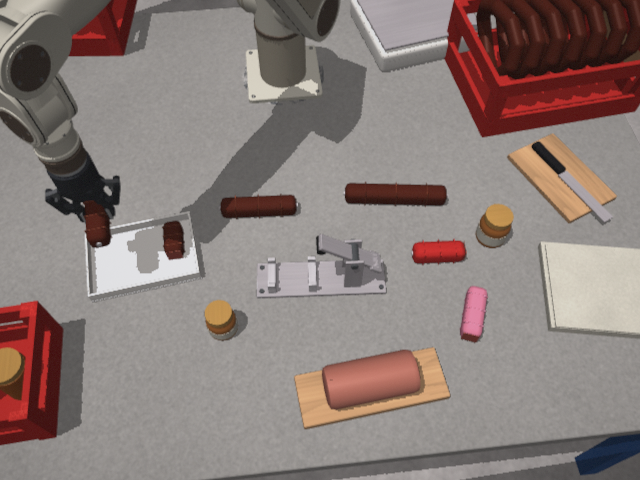

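The piece is held level over the tray's free half at about (97,222), and the old piece at (174,240) is undisturbed. I'll lower it now.

```bash
python3 -m creep '[[[4,5,0],[0,0,0]],[[0,0,45],[0,0,0]],[[0,0,45],[0,0,0]],[[0,0,25],[0,0,0]],[[0,0,15],[0,0,0]],[[0,0,8],[0,0,0]],[[0,0,0],[0,0,0]],[[0,0,0],[0,0,0]]]'
```

```text
clock: 14.12
eef_pos: [0.529, -0.3993, 0.0159]
tool_rot: [0.998, 0.068, 0.0, 0.001]
ft_force: [0.2, -0.0, -1.8]
grip_width: 0.0393
grasp_force: 61.3
```

```bash
python3 -m creep '[[[0,0,3],[0,0,0]],[[0,0,2],[0,0,0]],[[0,0,1],[0,0,0]],[[0,0,1],[0,0,0]],[[0,0,0],[0,0,0]],[[0,0,0],[0,0,0]]]'
```

```text
clock: 14.88
eef_pos: [0.5281, -0.3988, 0.0079]
tool_rot: [0.998, 0.068, -0.001, -0.0]
ft_force: [-3.1, 0.7, 3.9]
grip_width: 0.0394
grasp_force: 61.7
```

```bash
python3 -m creep '[[[0,0,0],[0,0,0]],[[0,0,0],[0,0,0]],[[0,0,-15],[0,0,0]],[[0,0,-40],[0,0,0]],[[0,0,-60],[0,0,0]],[[0,0,-60],[0,0,0]],[[0,0,0],[0,0,0]]]' 56 && python3 -m creep '[[[0,0,0],[0,0,-0.171]],[[0,0,0],[0,0,-0.171]],[[0,0,0],[0,0,-0.171]],[[0,0,0],[0,0,-0.171]],[[0,0,0],[0,0,-0.171]],[[0,0,0],[0,0,-0.171]],[[0,0,0],[0,0,-0.171]],[[0,0,0],[0,0,-0.171]],[[0,0,0],[0,0,0]]]' 85
python3 - <<'E'
from h import *
p=vision.camera("top");P=cloud(p);x,y,z=P[...,0],P[...,1],P[...,2]
m=(x>.39)&(x<.5)&(y>-.2)&(y<.05)&(z>.012)&(z<.05)
print(cv2.minAreaRect(P[...,:2][m].astype(np.float32)*1000))
m=(x>.42)&(x<.62)&(y>-.47)&(y<-.3)&(z>.034)&(z<.055)
print(cv2.minAreaRect(P[...,:2][m].astype(np.float32)*1000), np.nanmedian(z[m]))
im=p["image"][170:350,300:560]; cv2.imwrite("pics/crop5.png",cv2.convertScaleAbs(cv2.resize(im,None,fx=3,fy=3,interpolation=cv2.INTER_CUBIC),alpha=1.6))
go([.437,-.099,.12],-3.6)
E
```

```text
clock: 15.75
eef_pos: [0.5317, -0.4012, 0.1913]
tool_rot: [0.998, 0.068, 0.005, 0.005]
ft_force: [0.5, -0.2, -0.4]
grip_width: 0.0557
grasp_force: 0.0
clock: 16.88
eef_pos: [0.5283, -0.3986, 0.1824]
tool_rot: [0.731, 0.682, -0.001, -0.001]
ft_force: [0.9, 0.2, 0.3]
grip_width: 0.0854
grasp_force: 0.0
((437.7983093261719, -89.38704681396484), (175.3487548828125, 40.18761444091797), 86.87342834472656)
((546.6985473632812, -415.3203430175781), (109.59964752197266, 78.58216857910156), 8.20483684539795) 0.04262752723402697
turn [-0.002 -0.    -0.007] then shift [ 293.3 -109.9   62.4]
```

View pics/crop5.png

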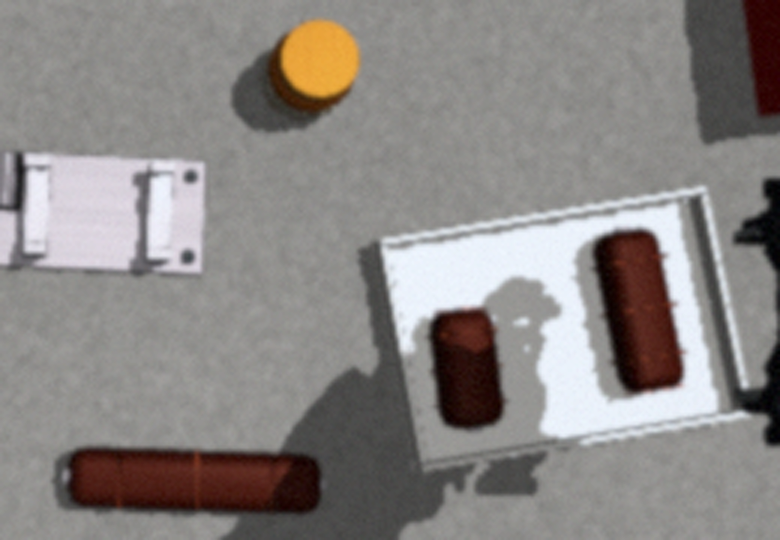

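The end piece lies flat in the tray at crop (640,310), beside the old piece at (467,368). Now the short sausage at crop (195,480).

```bash
python3 -m creep '[[[58.6,-22,0],[0,0,-0.003]],[[58.6,-22,0],[0,0,0]],[[58.6,-22,0],[0,0,0]],[[58.6,-22,0],[0,0,0]],[[58.6,-22,0],[0,0,0]],[[0,0,40],[0,0,0]],[[0,0,40],[0,0,0]],[[0,0,0],[0,0,0]],[[0,0,0],[0,0,0]]]'
python3 - <<'E'
from h import *
go([.4373,-.099,.006],-3.4)
E
```

```text
clock: 18.05
eef_pos: [0.4383, -0.1, 0.1038]
tool_rot: [0.73, 0.684, -0.0, -0.0]
ft_force: [-0.4, 0.0, -0.4]
grip_width: 0.0848
grasp_force: 0.0
turn [-0.001  0.    -0.006] then shift [ 0.9 -1.1 97.8]
```

```bash
python3 -m creep '[[[1,-1,45],[0,0,-0.006]],[[0,0,35],[0,0,0]],[[0,0,17],[0,0,0]],[[0,0,0],[0,0,0]],[[0,0,0],[0,0,0]]]' && python3 -m creep '[[[0,0,0],[0,0,0]],[[0,0,0],[0,0,0]],[[0,0,0],[0,0,0]],[[0,0,0],[0,0,0]],[[0,0,0],[0,0,0]]]' 0
```

```text
clock: 18.68
eef_pos: [0.4382, -0.0992, 0.0073]
tool_rot: [0.728, 0.686, 0.0, 0.001]
ft_force: [0.5, 1.0, 0.1]
grip_width: 0.0852
grasp_force: 0.0
clock: 19.3
eef_pos: [0.4368, -0.0987, 0.0064]
tool_rot: [0.727, 0.686, -0.0, -0.0]
ft_force: [-2.3, 0.7, 6.0]
grip_width: 0.0397
grasp_force: 62.2
```

```bash
python3 -m creep '[[[0,0,-40],[0,0,0]],[[0,0,-44],[0,0,0]],[[-15,44,0],[0,0,0.01]],[[-15,44,0],[0,0,0]],[[-15,44,0],[0,0,0]],[[-15,44,0],[0,0,0]],[[0,0,0],[0,0,0]],[[0,0,0],[0,0,0]],[[0,0,0],[0,0,0]]]'
python3 - <<'E'
from h import *
go([.6148,-.150,.060],-3.9)
E
```

```text
clock: 20.42
eef_pos: [0.6068, -0.1694, 0.0888]
tool_rot: [0.731, 0.683, -0.001, -0.002]
ft_force: [-0.3, 0.2, -3.7]
grip_width: 0.0391
grasp_force: 62.4
turn [-0.004 -0.     0.   ] then shift [19.9  6.7 28.8]
```

```bash
python3 -m creep '[[[20,7,0],[0,0,0]],[[0,0,15],[0,0,0]],[[0,0,15],[0,0,0]],[[0,0,0],[0,0,0]],[[0,0,0],[0,0,0]]]'
python3 - <<'E'
from h import *
p=vision.camera("top");P=cloud(p);x,y,z=P[...,0],P[...,1],P[...,2]
m=(x>.57)&(x<.67)&(y>-.14)&(y<0)&(z>.075)&(z<.11); q=P[m]; print(len(q),np.nanmin(q,0),np.nanmax(q,0),np.nanmedian(z[m]))
print(cv2.minAreaRect(q[:,:2].astype(np.float32)*1000))
go([.6223,-.040,.058],-3.9)
E
```

```text
clock: 21.05
eef_pos: [0.6163, -0.1507, 0.0589]
tool_rot: [0.731, 0.683, -0.001, -0.001]
ft_force: [0.3, 0.3, -2.7]
grip_width: 0.0392
grasp_force: 62.4
808 [ 0.57586064 -0.13945676  0.07510729] [ 0.64342408 -0.05469847  0.10845017] 0.08995241159349565
((618.3325805664062, -102.472900390625), (94.91097259521484, 54.221702575683594), 68.7420883178711)
turn [-0.002  0.    -0.   ] then shift [111.   -1.9   1.4]
```

```bash
python3 -m creep '[[[35,-2,0],[0,0,0]],[[35,0,0],[0,0,0]],[[30,0,0],[0,0,0]],[[11,0,0],[0,0,0]],[[0,0,0],[0,0,0]],[[0,0,0],[0,0,0]]]'
python3 - <<'E'
from h import *
p=vision.camera("top");P=cloud(p);x,y,z=P[...,0],P[...,1],P[...,2]
m=(x>.57)&(x<.67)&(y>-.2)&(y<-.07)&(z>.08)&(z<.1); q=P[m]; print(len(q),np.nanmin(q,0),np.nanmax(q,0))
im=p["image"][190:290,230:425]; cv2.imwrite("pics/crop6.png",cv2.convertScaleAbs(cv2.resize(im,None,fx=4,fy=4,interpolation=cv2.INTER_CUBIC),alpha=1.8))
go([.6223,-.040,.038],-3.9)
E
```

```text
clock: 21.85
eef_pos: [0.6222, -0.0408, 0.0594]
tool_rot: [0.731, 0.682, -0.001, -0.0]
ft_force: [0.5, -1.3, -3.3]
grip_width: 0.0395
grasp_force: 62.4Traceback (most recent call last):
  File "<stdin>", line 3, in <module>
    res = np.fmin.reduce(a, axis=axis, out=out, **kwargs)
ValueError: zero-size array to reduction operation fmin which has no identity
```

```bash
python3 -m creep '[[[1,0,6],[0,0,0]],[[0,0,6],[0,0,0]],[[0,0,5],[0,0,0]],[[0,0,3],[0,0,0]],[[0,0,0],[0,0,0]],[[0,0,0],[0,0,0]]]' && python3 -m creep '[[[0,0,2],[0,0,0]],[[0,0,1],[0,0,0]],[[0,0,0],[0,0,0]],[[0,0,0],[0,0,0]]]'
```

```text
clock: 22.65
eef_pos: [0.6223, -0.0386, 0.0394]
tool_rot: [0.731, 0.683, -0.001, -0.001]
ft_force: [0.6, 0.3, -3.5]
grip_width: 0.0392
grasp_force: 62.4
clock: 23.15
eef_pos: [0.6222, -0.0386, 0.0364]
tool_rot: [0.731, 0.683, -0.001, -0.001]
ft_force: [0.9, -0.2, -0.7]
grip_width: 0.0394
grasp_force: 62.7
```

```bash
python3 -m creep '[[[0,0,0],[0,0,0]],[[0,0,0],[0,0,0]],[[0,0,0],[0,0,0]],[[0,0,-40],[0,0,0]],[[0,0,-60],[0,0,0]],[[0,0,-60],[0,0,0]],[[-60,0,-40],[0,0,0]],[[-60,-60,0],[0,0,0]],[[-60,-60,0],[0,0,0]],[[-50,-60,0],[0,0,0]],[[0,0,0],[0,0,0]]]' 80
python3 - <<'E'
from h import *
p=vision.camera("top");P=cloud(p);x,y,z=P[...,0],P[...,1],P[...,2]
m=(x>.57)&(x<.67)&(y>-.2)&(y<.08)&(z>.05)&(z<.08); q=P[m]; print(len(q),np.nanmin(q,0),np.nanmax(q,0))
print(cv2.minAreaRect(q[:,:2].astype(np.float32)*1000),np.nanmedian(z[m]))
im=p["image"][190:290,230:425]; cv2.imwrite("pics/crop6.png",cv2.convertScaleAbs(cv2.resize(im,None,fx=4,fy=4,interpolation=cv2.INTER_CUBIC),alpha=1.8))
p=vision.camera("scene"); im=p["image"][210:320,230:400]; cv2.imwrite("pics/crop7.png",cv2.convertScaleAbs(cv2.resize(im,None,fx=4.5,fy=4.5,interpolation=cv2.INTER_CUBIC),alpha=1.2))
E
```

```text
clock: 24.52
eef_pos: [0.4707, -0.2115, 0.2318]
tool_rot: [0.733, 0.681, -0.001, -0.001]
ft_force: [1.5, 0.2, 0.2]
grip_width: 0.0803
grasp_force: 0.0
1469 [ 0.59928412 -0.1170657   0.05008631] [0.64664219 0.07948245 0.07541255]
((623.859375, -19.10540771484375), (195.93505859375, 44.447486877441406), 88.28766632080078) 0.06769501225016175
```

View pics/crop6.png

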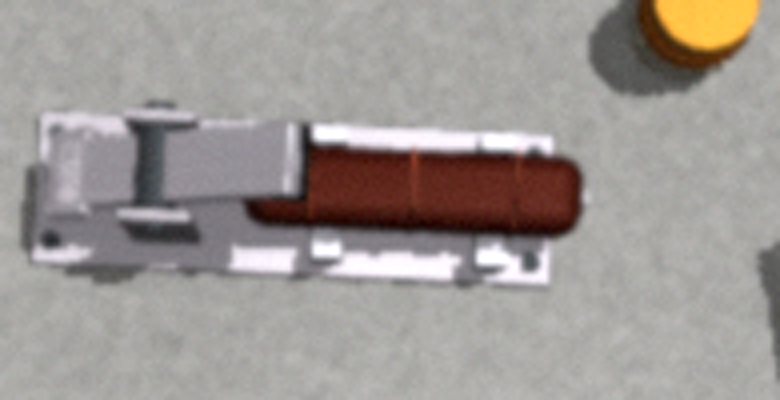

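View pics/crop7.png

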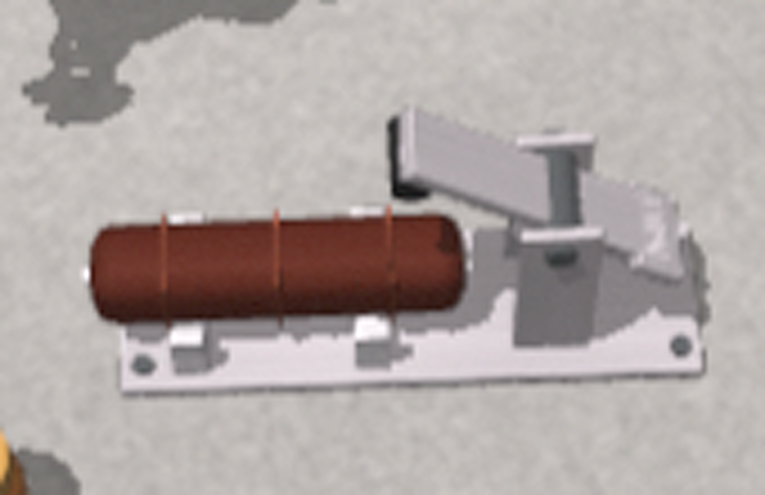

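Both views show the sausage down in both saddles. I'll check the centring numerically against the saddle fit.

Run:
```python
from h import *
p=vision.camera("top");P=cloud(p);I=p["image"].astype(int)
red=(I[...,2]>1.6*I[...,1])&(I[...,2]>20)
m=red&(P[...,0]>.57)&(P[...,0]<.67)&(P[...,1]>-.2)&(P[...,1]<.09)&(P[...,2]<.08)
u=np.array([.068,.9977]); s=np.array([.623,-.030])
t=(P[...,:2]-s)@u*1000; n=(P[...,:2]-s)@np.array([.9977,-.068])*1000
for lo in(.035,.045,.055,.062):
    k=m&(P[...,2]>lo); print(lo,k.sum(),t[k].min(),t[k].max(), "lateral",n[k].min(),n[k].max())
for side,k in(("-y",m&(t<-60)),("-20",m&(abs(t+20)<5)),("0",m&(abs(t)<8))): print(side,n[k].min(),n[k].max(),np.percentile(P[...,2][k],90))
for d in vision.place_of(p,"front_top")[:2]: print(d["score"],world(p,d["position"]))
for d in vision.place_of(p,"short_sausage")[:2]: print(d["score"],(world(p,d["position"],.03)[:2]-s)@u)
```

```text
0.035 1257 -81.6366926155444 81.09218021970142 lateral -19.163354782384754 18.06396075180805
0.045 1257 -81.6366926155444 81.09218021970142 lateral -19.163354782384754 18.06396075180805
0.055 1255 -81.6366926155444 81.09218021970142 lateral -19.163354782384754 18.06396075180805
0.062 1215 -81.6366926155444 79.2904682553858 lateral -19.163354782384754 18.06396075180805
-y -17.493791793462645 18.06396075180805 0.07056691130006909
-20 -19.077686497820114 16.543571630875736 0.07120332579444946
0 -17.433968350142695 17.175582728538515 0.071391887837677
0.86 [0.63072755 0.04235003 0.14881855]
0.77 -0.0021105546967436395
```

Centred to under 1 mm, with its top at 71 mm, so it is fully down. Next is closing the clamp.

```bash
python3 -m creep '[[[0,0,0],[0,0,0]],[[52,28,0],[0,0,0]],[[52,28,0],[0,0,0]],[[52,28,0],[0,0,0]],[[52,28,0],[0,0,0]],[[52,28,0],[0,0,0]],[[0,0,0],[0,0,0]],[[0,0,0],[0,0,0]],[[0,0,0],[0,0,0]]]' 0
python3 - <<'E'
from h import *
go([.628,.038,.155],-3.9)
E
```

```text
clock: 25.9
eef_pos: [0.631, 0.0396, 0.231]
tool_rot: [0.731, 0.682, -0.001, -0.001]
ft_force: [0.2, 0.7, 0.8]
grip_width: 0.0001
grasp_force: 0.0
turn [-0.002  0.    -0.001] then shift [-1.8 -2.9 76. ]
```

```bash
python3 -m creep '[[[-2,-2,40],[0,0,0]],[[0,0,30],[0,0,0]],[[0,0,7],[0,0,0]],[[0,0,7],[0,0,0]],[[0,0,7],[0,0,0]],[[0,0,0],[0,0,0]]]' && python3 -m creep '[[[0,0,7],[0,0,0]],[[0,0,7],[0,0,0]],[[0,0,7],[0,0,0]],[[0,0,7],[0,0,0]],[[0,0,6],[0,0,0]],[[0,0,0],[0,0,0]]]' && python3 -m creep '[[[0,0,4],[0,0,0]],[[0,0,3],[0,0,0]],[[0,0,0],[0,0,0]]]'
```

```text
clock: 26.65
eef_pos: [0.6298, 0.0378, 0.1414]
tool_rot: [0.731, 0.682, 0.0, 0.0]
ft_force: [-0.7, -0.7, 4.1]
grip_width: 0.0002
grasp_force: 1.7
clock: 27.4
eef_pos: [0.6283, 0.0388, 0.1047]
tool_rot: [0.731, 0.683, -0.001, -0.002]
ft_force: [0.6, -0.1, 0.8]
grip_width: 0.0001
grasp_force: 0.0
clock: 27.78
eef_pos: [0.6289, 0.0386, 0.0987]
tool_rot: [0.731, 0.683, -0.001, -0.001]
ft_force: [-0.4, -0.2, -0.4]
grip_width: -0.0004
grasp_force: 0.0
```

Snapped over, with no force left. I'll retreat and check the final state.

```bash
python3 -m creep '[[[0,0,-50],[0,0,0]],[[0,0,-60],[0,0,0]],[[-20,-50,-20],[0,0,0]],[[-50,-50,0],[0,0,0]],[[-60,-50,0],[0,0,0]],[[-60,-50,0],[0,0,0]],[[-60,0,0],[0,0,0]],[[0,0,0],[0,0,0]],[[0,0,0],[0,0,0]]]'
python3 - <<'E'
from h import *
p=vision.camera("top");P=cloud(p);I=p["image"].astype(int)
red=(I[...,2]>1.6*I[...,1])&(I[...,2]>20)
m=red&(P[...,0]>.57)&(P[...,0]<.67)&(P[...,1]>-.2)&(P[...,1]<.09)&(P[...,2]<.08)
u=np.array([.068,.9977]); s=np.array([.623,-.030]); t=(P[...,:2]-s)@u*1000
print(t[m].min(),t[m].max(),np.percentile(P[...,2][m],90))
for q in("front_top","tail_top"):
    for d in vision.place_of(p,q)[:2]: print(q,d["score"],world(p,d["position"]))
a=p["image"][170:350,90:560]; b=vision.camera("scene")["image"][170:350,70:540]
cv2.imwrite("pics/fin.png",cv2.convertScaleAbs(cv2.resize(np.vstack([a,b]),None,fx=1.6,fy=1.6),alpha=1.4))
E
```

```text
clock: 28.9
eef_pos: [0.4406, -0.1693, 0.2295]
tool_rot: [0.731, 0.682, -0.0, -0.001]
ft_force: [0.3, 0.9, -0.5]
grip_width: -0.0002
grasp_force: 0.0
-81.41656199020511 43.2939724568852 0.07112523339792118
front_top 0.87 [0.63337757 0.02588671 0.0916876 ]
tail_top 0.63 [0.63458044 0.14679619 0.11876584]
tail_top 0.59 [0.6294342  0.02539951 0.09182806]
```

View pics/fin.png

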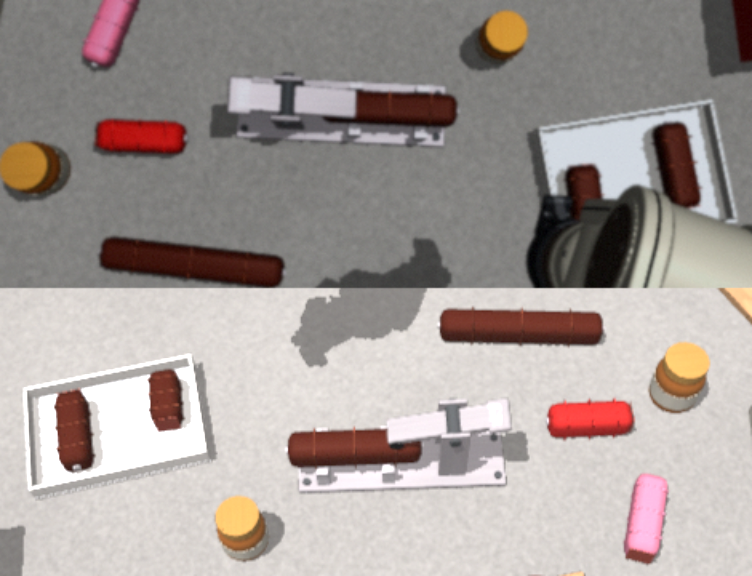

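The clamp is shut on the sausage (355,445 in the lower view). Both pieces lie flat in the tray at (75,430) and (166,400), and the jars and long sausage are undisturbed.

```bash
python3 -c "
from workcell import workorder; print(workorder.job_done())"
```

```text
the job is handed in; nothing more can be done
None
```

The job is done and handed in: the end piece lies flat in the tray, the short sausage is seated in both saddles (centred to under 1 mm by the top camera), the clamp is snapped shut on it, and it took about 29 s of the 72 s allowed.

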